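# Load the pipe-repair kit carrier

## Task

Load the kit for the next pipe repair into the grey carrier: the red sealant bottle goes into the blue tray, the brass nipple into the red tray, the yellow bolt into the green tray and the black iron pipe cap into the yellow tray, each standing upright on the floor of its tray as it stands now on the bench. The silver bolt and the roll of black tape do not belong to the kit: leave them where they stand.

Things in the scene. Friction and masses are not known exactly. Their poses are not given: they have to be found in the camera images.
- tray_blue: Blue open plastic tray, 92 x 92 mm outside, 86 x 86 inside, 16 high, walls and floor 3 thick. Origin: centre of its underside, 4 mm above the bench (inner floor at 7 mm, rim at 20 mm). z up, x and y along its sides. Fixed, in any of the four places of a flat grey carrier (206 x 206 mm, rim 14 high) with the other three trays, two by two, 96 mm between centres.
- tray_red: Red open plastic tray, 92 x 92 mm outside, 86 x 86 inside, 16 high, walls and floor 3 thick. Origin: centre of its underside, 4 mm above the bench (inner floor at 7 mm, rim at 20 mm). z up, x and y along its sides. Fixed, in any of the four places of a flat grey carrier (206 x 206 mm, rim 14 high) with the other three trays, two by two, 96 mm between centres.
- tray_green: Green open plastic tray, 92 x 92 mm outside, 86 x 86 inside, 16 high, walls and floor 3 thick. Origin: centre of its underside, 4 mm above the bench (inner floor at 7 mm, rim at 20 mm). z up, x and y along its sides. Fixed, in any of the four places of a flat grey carrier (206 x 206 mm, rim 14 high) with the other three trays, two by two, 96 mm between centres.
- tray_yellow: Yellow open plastic tray, 92 x 92 mm outside, 86 x 86 inside, 16 high, walls and floor 3 thick. Origin: centre of its underside, 4 mm above the bench (inner floor at 7 mm, rim at 20 mm). z up, x and y along its sides. Fixed, in any of the four places of a flat grey carrier (206 x 206 mm, rim 14 high) with the other three trays, two by two, 96 mm between centres.
- sealant: Bottle of thread sealant: red, round, 46 mm diameter, 120 mm tall. The straight body reaches from the bench to about 70 mm; above it a shoulder and a pale conical nozzle. Origin: centre of its underside, z up, standing on the bench at the start. About 0.1 kg.
- nipple: Brass pipe nipple: an upright brass tube, 34 mm outside diameter and 42 mm tall, with a hexagon collar (38 mm across flats, flats square to its x axis, 43 mm across corners) from 15 to 27 mm height. The tube above the collar, 27 to 42 mm high, can be gripped at any yaw. Origin: centre of its underside, z up, standing on the bench at the start.
- yellow_bolt: Yellow (brass-coloured) hex bolt standing on its head, thread up: 70 mm tall, thread 16 mm diameter, head 10 mm thick and 25 mm across flats. The longer of the two standing bolts. Origin: centre of its underside, z up, standing on the bench at the start.
- iron_cap: Black iron pipe cap: a round black cup, hollow side up, 58 mm outside diameter, 30 mm high. Origin: centre of its underside, z up, standing on the bench at the start. In its tray only about 14 mm is free on each side, so hold it by its upper part and keep the fingers above the tray rim.
- silver_bolt: Look-alike, not in the kit: silver-coloured steel hex bolt standing on its head, thread up, 58 mm tall, thread 12 mm diameter, head 19 mm across flats. Loose. Origin: centre of its underside, z up, standing on the bench at the start.
- tape_roll: Look-alike, not in the kit: roll of black tape with a cream core, lying flat, 62 mm outside diameter, 19 mm high, open hole in the middle. Loose. Origin: centre of its underside, z up, standing on the bench at the start.
Not all that is in view belongs to the job. Leave any orange or pink look-alike of the yellow_bolt alone.

How it is judged:
By the outcome, as a careful person would: the job done as asked, in the order asked, and still so for the second after the job is handed in, with the robot touching nothing.
It also fails if it takes over 106 s, if anything falls off the work surface, if the arm or the gripper's body presses on something with over 40 N, if the wrist force passes 120 N, or if a joint passes its speed limit or range.

## Robot

A 7-joint arm with a two-finger parallel gripper is mounted at the origin on the work surface; the furniture and walls round the work are solid. World frame = base frame: x ahead of the robot, y to its left, z up, the work surface at z = 0. Lengths are in m, angles in degrees, forces in N, time in s.
With the tool pointing down it reaches from about 0.425 to 0.875 m from the base axis. Payload 4.7 kg.
Tool frame: the origin (TCP) lies between the finger pads; the fingertips stand env.tip_reach ahead of it and the grasp point (between the pads) lies 2 mm behind it (env.tip_reach is the distance from the TCP to the fingertips, in m); z points along the fingers, y is the line along which they close (so a half turn about z gives the same grasp; the last joint's range is limited). The gripper opens to 87 mm and grips with 3 to 60 N. Pads are 19 mm wide; open, the fingers measure 117 mm over their backs; the gripper's body (75 mm by 190 mm) begins 51 mm behind the grasp point.
Start: joints at [65.438, 18.392, -4.016, 83.108, 1.295, 78.541, -3.26], TCP at [0.278, -0.587, 0.24] pointing down, gripper open.
Joint ranges: [-163.93, 163.93], [-17.29, 119.83], [-79.2, 71.16], [3.27, 140.29], [-89.18, 269.18], [5.43, 117.66], [-154.24, 154.24]. Speed limits (degrees/s): [147.25, 147.25, 180, 180, 180, 180, 180].

## Interface

Orientations are given as [roll, pitch, yaw] about the fixed x, y, z axes, in that order (R = Rz(yaw) Ry(pitch) Rx(roll)).
In Python, from cell import env, read_camera gives the robot as it stands. The module is installed in compiled form; this text tells all that it offers.
- The arm moves only by the shell command python3 -m handwheel 'ROWS' [FORCE]. ROWS is 1 to 8 rows, parted by a bar, with the numbers parted by commas; each row has 5 numbers: dx, dy, dz in a scale on which 1.0 is 0.8 m, then a turn about the tool's z in a scale on which 1.0 is 180 degrees, then the finger opening in m; each row is the pose to reach, as a shift and turn from the pose commanded when the command began, along the tool's axes at that moment; what a row does not reach only later rows make up. A row lasts 1/12 s, in which the tool goes at most 0.0417 m and 7.16 degrees, less where a joint would pass 70% of its speed; a pose out of reach is approached as far as the arm can. The fingers move at their own pace and stop on an object; FORCE is the grip in N (left out, the last holds). Time passes only in rows, so rows that do not move let the fingers close. It prints the time, the measured TCP pose, the force, the opening and the grip force at its end. Input that does not fit is refused with a message, and nothing moves.
- env.get_obs(): the state, without advancing time (a new reading comes with each control period).
- read_camera(name): name is "scene" or "top" or "wrist"; returns a dict with "color" (400x640x3 uint8, blue, green, red), "fx", "fy", "cx", "cy" (pixels), "dist" ([k1, k2, p1, p2, k3] as OpenCV has them; the pictures are not rectified), "world_from_camera" (4x4, takes a point from camera to world coordinates). Camera axes: x right, y down, z forward; pixel columns grow to the right and rows downward; lengths in m; the calibration is good to about 2 mm. A picture is of the moment at which its call begins. There is no depth.
- env.sign_off(): hands the job in; it is judged then, once.
The state is a dict: "time_s": time; "qpos": joint angles; "joint_velocities": joint speeds; "effort": joint torques, N m; "tool_pos": TCP position; "tool_rot": TCP orientation; "force": force on the tool from outside, world axes, zero at the start; "wrist_torque": the same for the moment, N m; "grip_width": finger opening in m; "grasp_force": force on a finger pad.
Only numpy, scipy, OpenCV 4.12 (cv2) and the standard library are available. Lean on these libraries where they do the work, as an engineer would, in place of code of your own. Each camera call takes 0.05 s, during which the arm holds its last target. There are 200 camera calls.

## Working session

There is one attempt and no reset: what is moved stays moved. The work goes in short steps, Python scripts to look and compute and a shell command to move; the robot and the scene stay as the last step left them, time stands still between calls to the robot, and variables do not carry over. Pictures are saved under pics/ and viewed, at most 14 in all, crops included, and the job is handed in when it is done.

```bash
mkdir -p pics; cat > h.py <<'E'
import numpy as np, cv2
from cell import env, read_camera
def px2w(c,pts,z):
    K=np.array([[c['fx'],0,c['cx']],[0,c['fy'],c['cy']],[0,0,1]])
    u=cv2.undistortPoints(np.array(pts,float).reshape(-1,1,2),K,np.array(c['dist'],float)).reshape(-1,2)
    T=np.array(c['world_from_camera']); d=np.c_[u,np.ones(len(u))]@T[:3,:3].T; o=T[:3,3]
    z=np.broadcast_to(z,len(u)); return o+d*((z-o[2])/d[:,2])[:,None]
E
python3 - <<'E'
from h import *
for n in("top","scene"):
    c=read_camera(n);cv2.imwrite(f"pics/{n}0.png",c['color']);print(n,c['fx'],c['cx'],c['cy'],c['dist'],np.round(c['world_from_camera'],3).tolist())
o=env.get_obs();print(o['tool_pos'],o['tool_rot'],o['grip_width'],env.tip_reach,o['time_s'])
E
```

```text
top 383.67410719533626 314.73319076995904 200.7694625872077 [-0.09324187  0.          0.          0.          0.        ] [[-0.02, -0.98, 0.197, 0.266], [-1.0, 0.02, -0.003, 0.054], [-0.001, -0.197, -0.98, 1.199], [0.0, 0.0, 0.0, 1.0]]
scene 506.202006592474 325.7768098124503 205.7285975470647 [-0.01891532  0.          0.          0.          0.        ] [[-0.621, -0.453, 0.64, -0.412], [-0.784, 0.359, -0.507, 0.771], [-0.0, -0.816, -0.578, 0.865], [0.0, 0.0, 0.0, 1.0]]
[ 0.27824624 -0.58691754  0.23857236] [-1.79903163e+02  7.68386688e-03  2.53738544e+01] 0.08690606562029805 0.017 0.1
```

View pics/top0.png

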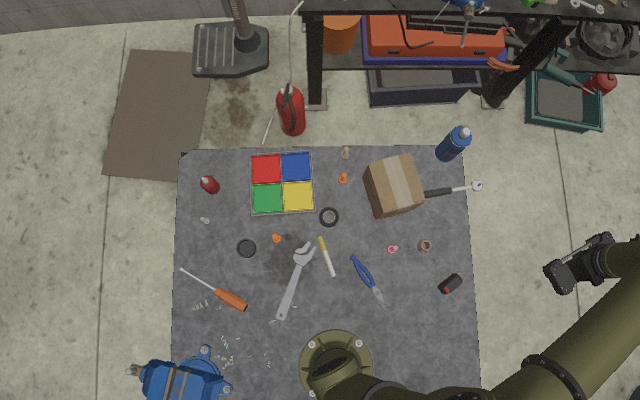

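View pics/scene0.png

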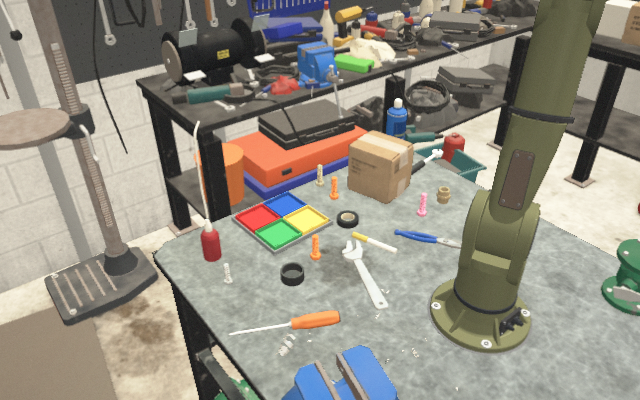

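The top view shows these objects:
- Sealant at about (209,185). The fire extinguisher at (290,110) and the red can at (603,83) could be mistaken for it.
- Yellow bolt at about (346,153). Look-alikes are orange at (342,178) and (277,238), pink at (392,249) and silver at (205,220).
- Nipple at (425,245).
- Cap at (246,248). The tape at (329,217) is the look-alike: it has a cream core.
- Carrier at about (282,183).

I'll check these in one close crop mosaic.

```bash
python3 - <<'E'
from h import *
a=cv2.imread("pics/top0.png")
R=lambda x,y,w=50,h=50,s=5:cv2.resize(a[y-h//2:y+h//2,x-w//2:x+w//2],None,fx=s,fy=s,interpolation=cv2.INTER_CUBIC)
cv2.imwrite("pics/m1.png",np.vstack([np.hstack([R(208,187),R(345,160),R(425,245)]),np.hstack([R(246,248),R(329,217),R(207,220)])]))
cv2.imwrite("pics/m2.png",R(284,184,90,90,6))
E
```

```text
(no output)
```

View pics/m1.png

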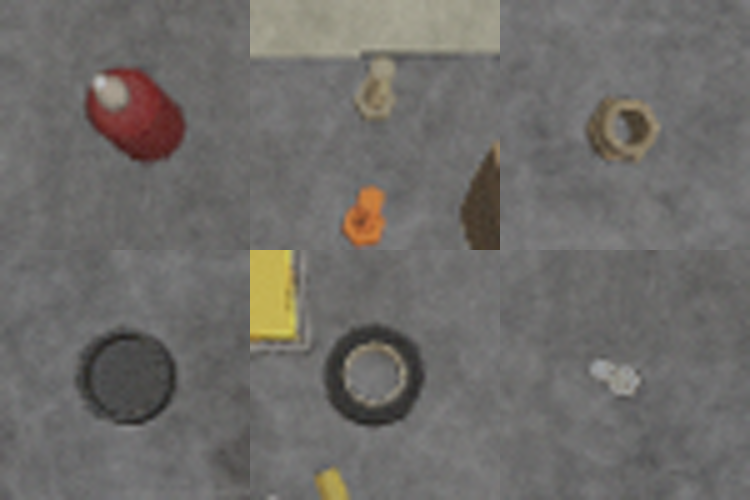

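View pics/m2.png

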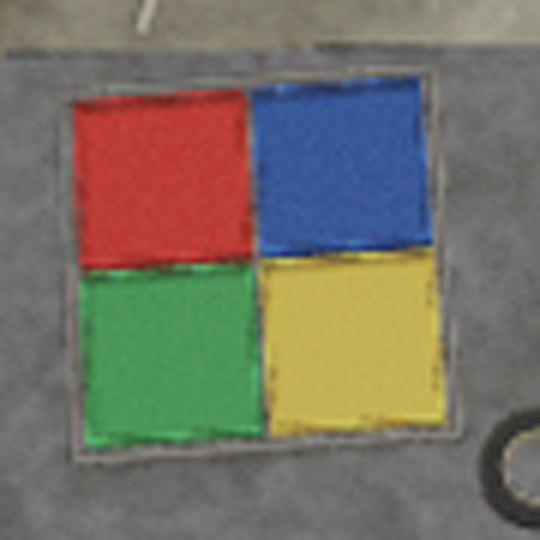

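The crops confirm the choices: the yellow bolt is brass-coloured at (346,153), away from the orange one. The cap is the coreless black cup and the tape has the cream ring. In the carrier, red is top left, blue top right, green bottom left and yellow bottom right, with the centre at about (282,182).

```bash
python3 - <<'E'
from h import *
c=read_camera("top")
names=["seal tip","bolt top","bolt head","nip top","cap top","tape","silver top","orange top","orange2","pink","carr ctr","redTL","blueTR","yelBR","greBL"]
m=lambda x,y:(239+x/6,139+y/6)
pts=[(203,179),(346.6,148.6),(345,155),(426.2,245),(247,248.2),(328.8,216.6),(202,218.5),(344,174),(277,236),(392,248),m(257,258),m(74,98),m(422,78),m(447,425),m(85,447)]
z=[.118,.07,.01,.042,.03,.019,.058,.06,.06,.06,.02,.02,.02,.02,.02]
for n,p,q in zip(names,pts,px2w(c,pts,z)):print(n,np.round(q,3), round(np.hypot(q[0],q[1]),3))
E
```

```text
seal tip [0.554 0.377 0.118] 0.67
bolt top [ 0.655 -0.052  0.07 ] 0.657
bolt head [ 0.654 -0.051  0.01 ] 0.656
nip top [ 0.354 -0.285  0.042] 0.455
cap top [0.357 0.259 0.03 ] 0.441
tape [0.451 0.007 0.019] 0.451
silver top [0.447 0.393 0.058] 0.595
orange top [ 0.576 -0.041  0.06 ] 0.578
orange2 [0.389 0.165 0.06 ] 0.423
pink [ 0.347 -0.176  0.06 ] 0.389
carr ctr [0.565 0.153 0.02 ] 0.585
redTL [0.656 0.251 0.02 ] 0.702
blueTR [0.663 0.064 0.02 ] 0.666
yelBR [0.473 0.054 0.02 ] 0.477
greBL [0.466 0.243 0.02 ] 0.525
```

The rows are not in the units I measure in: shifts go in shares of 0.8 m and turns go in shares of 180 degrees. I convert before sending: 0.277 m / 0.8 = 0.3463, -0.184 m / 0.8 = -0.23, 25.4 degrees / 180 = 0.1411.

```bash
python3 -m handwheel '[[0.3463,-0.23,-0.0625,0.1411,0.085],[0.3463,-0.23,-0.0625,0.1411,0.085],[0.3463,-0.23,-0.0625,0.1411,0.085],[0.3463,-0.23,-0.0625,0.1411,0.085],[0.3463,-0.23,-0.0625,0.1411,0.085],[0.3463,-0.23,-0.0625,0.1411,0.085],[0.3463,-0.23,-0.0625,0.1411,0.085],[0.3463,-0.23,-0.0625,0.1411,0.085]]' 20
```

```text
refused: ROWS must be rows parted by a bar, with the numbers parted by commas. Nothing was moved.
```

The error is about the shape of the input: rows parted by a bar, with the numbers parted by commas. Fixing that and sending the same move.

```bash
python3 -m handwheel '0.3463,-0.23,-0.0625,0.1411,0.085 | 0.3463,-0.23,-0.0625,0.1411,0.085 | 0.3463,-0.23,-0.0625,0.1411,0.085 | 0.3463,-0.23,-0.0625,0.1411,0.085 | 0.3463,-0.23,-0.0625,0.1411,0.085 | 0.3463,-0.23,-0.0625,0.1411,0.085 | 0.3463,-0.23,-0.0625,0.1411,0.085 | 0.3463,-0.23,-0.0625,0.1411,0.085' 20
python3 - <<'E'
from h import *
o=env.get_obs();print(np.round(o['qpos'],1),o['tool_pos'],o['tool_rot'])
c=read_camera("wrist");print(np.round(c['world_from_camera'],3).tolist())
a=cv2.imread("pics/scene0.png")[130:215,290:450];cv2.imwrite("pics/sb.png",cv2.resize(a,None,fx=5,fy=5))
E
```

```text
time_s: 0.82
tool_pos: [0.4483, -0.304, 0.2892]
tool_rot: [180.0, 0.0, -0.0]
force: [1.6, -1.5, 0.0]
grip_width: 0.085
grasp_force: 0.0
[ 44.4   4.6 -13.9  93.9   1.1  81.6 -59.6] [ 0.4483013  -0.30399512  0.28915009] [ 1.79982112e+02  7.52197706e-03 -3.33726367e-02]
[[-0.001, -0.953, -0.303, 0.533], [-1.0, 0.001, 0.001, -0.305], [-0.001, 0.303, -0.953, 0.434], [0.0, 0.0, 0.0, 1.0]]
```

View pics/sb.png

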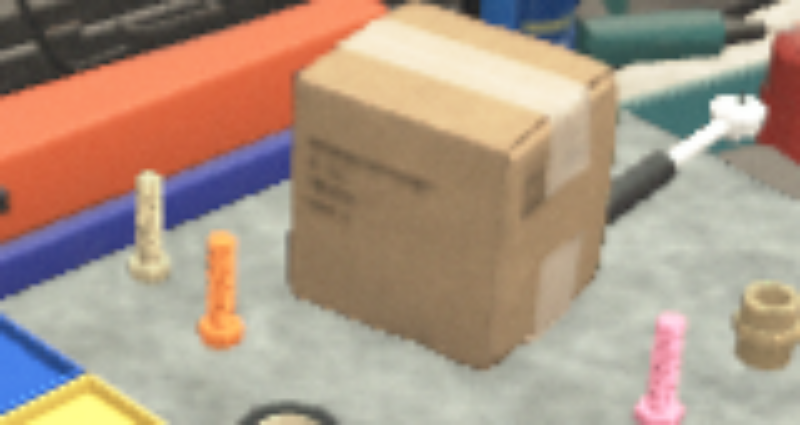

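The box's lower left corner is at scene pixel (348,188) and its top left corner at (349,144). The brass bolt stands apart from the orange one. Next I'll go to the sealant.

In the tool's units: -0.33 m / 0.8 = -0.4125, 0.05 m / 0.8 = 0.0625.

```bash
python3 -m handwheel '0.0625,-0.4125,0,0,0.085 | 0.0625,-0.4125,0,0,0.085 | 0.0625,-0.4125,0,0,0.085 | 0.0625,-0.4125,0,0,0.085 | 0.0625,-0.4125,0,0,0.085 | 0.0625,-0.4125,0,0,0.085 | 0.0625,-0.4125,0,0,0.085 | 0.0625,-0.4125,0,0,0.085'
python3 -m handwheel '0.0688,-0.4,0,0,0.085 | 0.0688,-0.4,0,0,0.085 | 0.0688,-0.4,0,0,0.085 | 0.0688,-0.4,0,0,0.085 | 0.0688,-0.4,0,0,0.085 | 0.0688,-0.4,0,0,0.085 | 0.0688,-0.4,0,0,0.085 | 0.0688,-0.4,0,0,0.085'
python3 - <<'E'
from h import *
c=read_camera("scene")
T=np.array(c['world_from_camera']);o=T[:3,3]
b=px2w(c,[(348,188.4),(387,203.4)],0);print(b)
for p,g in zip([(349,144.4),(392.4,161)],b):
    q=px2w(c,[p],.1)[0]; d=q-o; t=((g-o)[:2]@d[:2])/(d[:2]@d[:2]); print("top z",o[2]+t*d[2])
print(px2w(c,[(320,185),(319.5,165.5)],[0.01,.07]))
c=read_camera("wrist");cv2.imwrite("pics/w1.png",c['color']);o=env.get_obs();print(np.round(o['qpos'],1),o['tool_pos'])
E
```

```text
time_s: 1.53
tool_pos: [0.4976, 0.0253, 0.2889]
tool_rot: [180.0, -0.0, -0.0]
force: [0.8, -0.1, -0.1]
grip_width: 0.0852
grasp_force: 0.0
time_s: 2.2
tool_pos: [0.5527, 0.3465, 0.2882]
tool_rot: [-179.9, 0.1, 0.1]
force: [0.6, 0.2, 0.1]
grip_width: 0.0847
grasp_force: 0.0
[[ 0.57717953 -0.10048345  0.        ]
 [ 0.44309286 -0.13879495  0.        ]]
top z 0.1544229028156644
top z 0.14611653721592055
[[ 0.63438588 -0.03475454  0.01      ]
 [ 0.64867342 -0.04443544  0.07      ]]
[  -2.5   23.2  -44.    77.2   15.6   85.8 -134.8] [0.55044635 0.35042099 0.28721036]
```

View pics/w1.png

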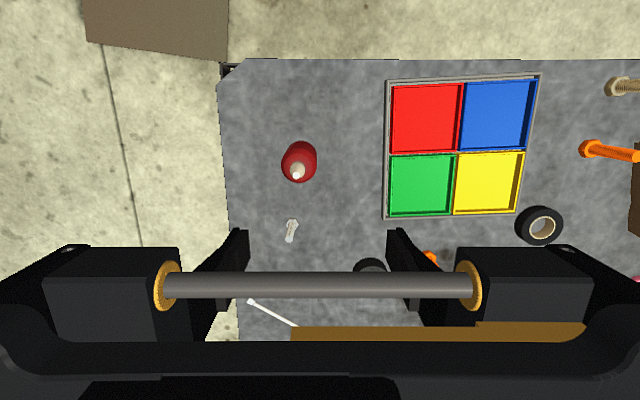

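The wrist view shows the sealant nozzle at (296,175), bottle body centre about (299,160), and the silver bolt at (290,230). The tray rims run from (391,87) to (516,214).

```bash
python3 - <<'E'
from h import *
c=read_camera("wrist")
print(px2w(c,[(296,175),(299.5,162),(391,87),(535,80),(516,214),(388,217),(291,226),(540,225)],[.118,0.06,.02,.02,.02,.02,.058,.019]).round(4))
c=read_camera("scene")
print(px2w(c,[(208.5,226)],[.118]))
E
```

```text
[[0.5565 0.3747 0.118 ]
 [0.5594 0.3745 0.06  ]
 [0.6537 0.254  0.02  ]
 [0.6629 0.0667 0.02  ]
 [0.474  0.0497 0.02  ]
 [0.4669 0.2423 0.02  ]
 [0.4673 0.3876 0.058 ]
 [0.456  0.0089 0.019 ]]
[[0.52611472 0.39041127 0.118     ]]
```

In the tool's units: 0.215 m / 0.8 = 0.2688, 0.12 m / 0.8 = 0.15.

```bash
python3 -m handwheel '0.0063,-0.0319,0,0,0.085 | 0.0063,-0.0319,0.05,0,0.085 | 0.0063,-0.0319,0.1,0,0.085 | 0.0063,-0.0319,0.15,0,0.085 | 0.0063,-0.0319,0.2,0,0.085 | 0.0063,-0.0319,0.25,0,0.085 | 0.0063,-0.0319,0.2688,0,0.085 | 0.0063,-0.0319,0.2688,0,0.085'
python3 - <<'E'
from h import *
c=read_camera("wrist");cv2.imwrite("pics/w2.png",c['color']);o=env.get_obs();print(np.round(o['qpos'],1),o['tool_pos'],o['tool_rot'],o['force'])
E
```

```text
time_s: 3.07
tool_pos: [0.5566, 0.3646, 0.0694]
tool_rot: [179.7, 0.4, -0.2]
force: [-0.6, -1.2, 1.0]
grip_width: 0.0852
grasp_force: 0.0
[  -6.    33.5  -40.2   89.3   23.    65.9 -141.2] [0.5581244  0.3667096  0.07293177] [ 1.79862143e+02  1.24228629e-01 -1.43728748e-01] [0.3653034  0.20454904 1.12012334]
```

View pics/w2.png

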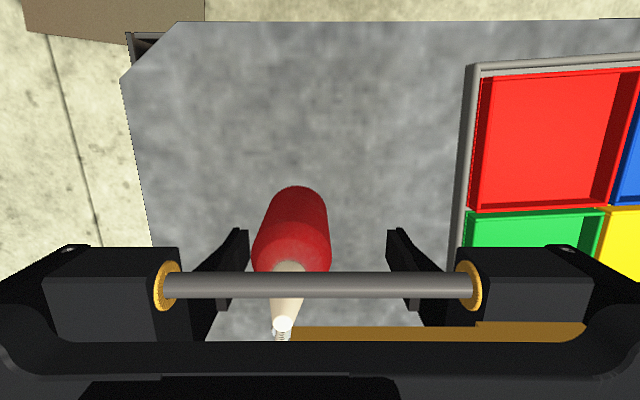

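The bottle stands between the fingers but left of centre: body edges at columns 252 and 331, pads' inner edges at about 247 and 390.

```bash
python3 - <<'E'
from h import *
c=read_camera("wrist")
print(px2w(c,[(252,256),(331,256),(299,187),(247,232),(389,232),(282,320)],[.065,.065,.0,.055,.055,.119]).round(4)); print(env.get_obs()['tool_pos'])
E
```

```text
[[0.5556 0.4051 0.065 ]
 [0.5553 0.358  0.065 ]
 [0.5792 0.3804 0.    ]
 [0.5665 0.4095 0.055 ]
 [0.5662 0.3218 0.055 ]
 [0.5564 0.3809 0.119 ]]
[0.5592901  0.36843009 0.07544464]
```

In the tool's units: -0.011 m / 0.8 = -0.0138, -0.002 m / 0.8 = -0.0025.

```bash
python3 -m handwheel '-0.0025,-0.0138,0,0,0.085 | -0.0025,-0.0138,0,0,0.085 | -0.0025,-0.0138,0,0,0.085'; python3 -c "
from h import *
print(env.get_obs()['tool_pos'])"
```

```text
time_s: 3.42
tool_pos: [0.5564, 0.3826, 0.0767]
tool_rot: [-179.8, -0.2, 0.1]
force: [1.8, 0.0, 0.1]
grip_width: 0.0852
grasp_force: 0.0
[0.55641313 0.38259243 0.07667584]
```

In the tool's units: 0.004 m / 0.8 = 0.005, 0.0015 m / 0.8 = 0.0019.

```bash
python3 -m handwheel '0,0.0019,0.005,0,0.085 | 0,0.0019,0.005,0,0.03 | 0,0.0019,0.005,0,0.03 | 0,0.0019,0.005,0,0.03 | 0,0.0019,0.005,0,0.03 | 0,0.0019,0.005,0,0.03 | 0,0.0019,0.005,0,0.03 | 0,0.0019,0.005,0,0.03' 20; python3 -m handwheel '0,0,0,0,0.03 | 0,0,0,0,0.03 | 0,0,0,0,0.03'
```

```text
time_s: 4.08
tool_pos: [0.5561, 0.3785, 0.0699]
tool_rot: [-180.0, 0.0, -0.0]
force: [0.2, -0.5, -0.2]
grip_width: 0.0461
grasp_force: 0.2
time_s: 4.33
tool_pos: [0.556, 0.3786, 0.0698]
tool_rot: [180.0, 0.0, -0.0]
force: [0.1, -0.2, -0.2]
grip_width: 0.0447
grasp_force: 19.9
```

In the tool's units: 0.155 m / 0.8 = 0.1938, 0.12 m / 0.8 = 0.15.

```bash
python3 -m handwheel '0,0,-0.025,0,0.03 | 0,0,-0.0625,0,0.03 | 0,0,-0.1,0,0.03 | 0,0.025,-0.125,0,0.03 | 0.0125,0.0625,-0.125,0,0.03 | 0.025,0.1063,-0.125,0,0.03 | 0.0313,0.15,-0.125,0,0.03 | 0.0438,0.1938,-0.125,0,0.03';
python3 -m handwheel '0.0125,0.0438,0,0,0.03 | 0.0188,0.0875,0,0,0.03 | 0.0288,0.125,0,0,0.03 | 0.0288,0.1463,0,0,0.03 | 0.0288,0.1463,0,0,0.03 | 0.0288,0.1463,0,0,0.03 | 0.0288,0.1463,0,0,0.03'; python3 - <<'E'
from h import *
o=env.get_obs();print(o['tool_pos'],o['grasp_force'])
c=read_camera("wrist");cv2.imwrite("pics/w3.png",c['color']);print(env.get_obs()['tool_pos'])
E
```

```text
time_s: 5.0
tool_pos: [0.5904, 0.2222, 0.1699]
tool_rot: [180.0, 0.0, 0.0]
force: [0.7, 0.0, -1.2]
grip_width: 0.0447
grasp_force: 19.9
time_s: 5.58
tool_pos: [0.6135, 0.1079, 0.1699]
tool_rot: [-179.9, 0.0, 0.0]
force: [-0.8, 0.8, -0.9]
grip_width: 0.0448
grasp_force: 19.9
[0.61347122 0.10790446 0.1699031 ] 19.943916874126444
[0.61340613 0.10862236 0.16998914]
```

View pics/w3.png

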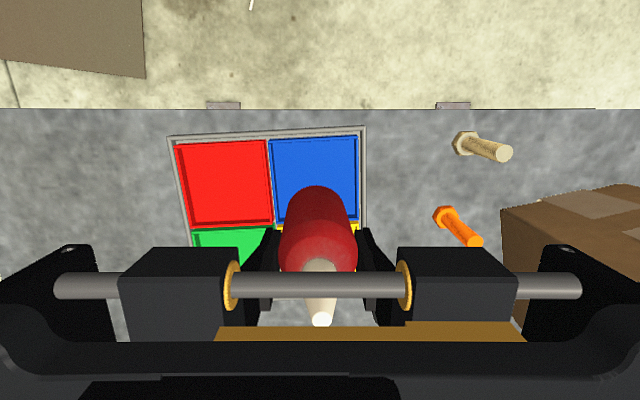

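The bottle hangs upright over blue. The yellow bolt's tip is at (503,153) and its head at (463,143). I'll lower the bottle.

In the tool's units: 0.0925 m / 0.8 = 0.1156, 0.09 m / 0.8 = 0.1125.

```bash
python3 - <<'E'
from h import *
c=read_camera("wrist")
print(px2w(c,[(503,153),(463,143),(470,241),(176,141),(273,222)],[.07,.01,.06,.02,.02]).round(4))
E
python3 -m handwheel '0,0,0.0375,0,0.03 | 0,0,0.075,0,0.03 | 0,0,0.0938,0,0.03 | 0,0,0.1063,0,0.03 | 0,0,0.1125,0,0.03 | 0,0,0.1156,0,0.03 | 0,0,0.1156,0,0.03 | 0,0,0.1156,0,0.03';python3 -m handwheel '0,0,0,0,0.03 | 0,0,0,0,0.08 | 0,0,0,0,0.08 | 0,0,0,0,0.08 | 0,0,0,0,0.08'
```

```text
[[ 0.6569 -0.0487  0.07  ]
 [ 0.6573 -0.0436  0.01  ]
 [ 0.5694 -0.0401  0.06  ]
 [ 0.6601  0.2511  0.02  ]
 [ 0.5717  0.1573  0.02  ]]
time_s: 6.35
tool_pos: [0.6148, 0.107, 0.0786]
tool_rot: [-180.0, -0.1, -0.0]
force: [0.7, -0.0, -0.4]
grip_width: 0.0449
grasp_force: 19.9
time_s: 6.77
tool_pos: [0.6141, 0.1065, 0.0777]
tool_rot: [180.0, -0.0, -0.0]
force: [0.9, 0.8, 0.6]
grip_width: 0.0636
grasp_force: 0.0
```

In the tool's units: -0.23 m / 0.8 = -0.2875, -0.16 m / 0.8 = -0.2.

```bash
python3 -m handwheel '0,0,-0.05,0,0.08 | 0,0,-0.1,0,0.08 | 0,0,-0.15,0,0.08 | 0,0,-0.2,0,0.08 | 0,0,-0.25,0,0.08 | 0,0,-0.2875,0,0.08 | 0,0,-0.2875,0,0.08'
python3 -m handwheel '-0.225,0.3375,0,0,0.08 | -0.225,0.3375,0,0,0.08 | -0.225,0.3375,0,0,0.08 | -0.225,0.3375,0,0,0.08 | -0.225,0.3375,0,0,0.08 | -0.225,0.3375,0,0,0.08 | -0.225,0.3375,0,0,0.08 | -0.225,0.3375,0,0,0.08'
python3 -m handwheel '-0.1,0.1525,0,0,0.08 | -0.1,0.1525,0,0,0.08 | -0.1,0.1525,0,0,0.08 | -0.1,0.1525,0,0,0.08 | -0.1,0.1525,0,0,0.08 | -0.1,0.1525,0,0,0.08'
python3 - <<'E'
from h import *
c=read_camera("wrist");cv2.imwrite("pics/w4.png",c['color']);o=env.get_obs();print(np.round(o['qpos'],1),o['tool_pos'])
c=read_camera("top");a=cv2.resize(c['color'][135:225,230:320],None,fx=4,fy=4);w=cv2.imread("pics/w4.png");w[:]=w
cv2.imwrite("pics/w4.png",np.hstack([w[:360],a])[:, 200:])
E
```

```text
time_s: 7.35
tool_pos: [0.6166, 0.1078, 0.3156]
tool_rot: [-179.9, -0.7, -0.0]
force: [0.5, 0.3, 0.1]
grip_width: 0.0799
grasp_force: 0.0
time_s: 8.02
tool_pos: [0.4314, -0.1663, 0.3075]
tool_rot: [179.9, 0.0, -0.2]
force: [1.4, -0.5, 0.4]
grip_width: 0.08
grasp_force: 0.0
time_s: 8.52
tool_pos: [0.353, -0.2861, 0.3072]
tool_rot: [-180.0, -0.0, -0.2]
force: [-0.1, 1.1, 0.1]
grip_width: 0.0801
grasp_force: 0.0
[ 54.   -6.6 -16.8 102.5  -1.9  83.8 -52.5] [ 0.35401597 -0.28482901  0.30731511]
```

View pics/w4.png

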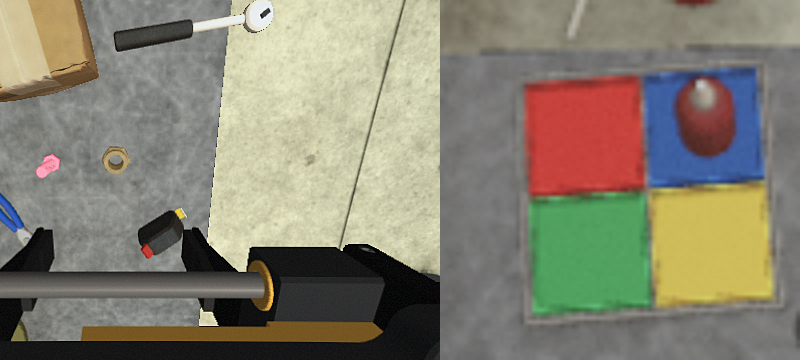

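The bottle stands in blue. The nipple's top ring is at (316,160) in the wrist image, and a small black item is at about (362,232).

```bash
python3 - <<'E'
from h import *
c=read_camera("wrist")
print(px2w(c,[(316,160),(340,228),(362,208),(380,212),(350,255),(248,165)],[.042,.02,.02,.02,.02,.06]).round(4))
E
```

```text
[[ 0.36   -0.2825  0.042 ]
 [ 0.2437 -0.3214  0.02  ]
 [ 0.2785 -0.3556  0.02  ]
 [ 0.2717 -0.3847  0.02  ]
 [ 0.1943 -0.3394  0.02  ]
 [ 0.3564 -0.1888  0.06  ]]
```

In the tool's units: 0.15 m / 0.8 = 0.1875, 0.004 m / 0.8 = 0.005, -48 degrees / 180 = -0.2667.

```bash
python3 -m handwheel '0.005,-0.0013,0,-0.2667,0.08 | 0.005,-0.0013,0,-0.2667,0.08 | 0.005,-0.0013,0,-0.2667,0.08 | 0.005,-0.0013,0.1875,-0.2667,0.08 | 0.005,-0.0013,0.1875,-0.2667,0.08 | 0.005,-0.0013,0.1875,-0.2667,0.08 | 0.005,-0.0013,0.1875,-0.2667,0.08 | 0.005,-0.0013,0.1875,-0.2667,0.08'
python3 -m handwheel '0,0,0,-0.2333,0.06 | 0,0,0,-0.2333,0.06 | 0,0,0,-0.2333,0.06 | 0,0,0,-0.2333,0.06 | 0,0,0,-0.2333,0.06 | 0,0,0,-0.2333,0.06 | 0,0,0,-0.2333,0.06 | 0,0,0,-0.2333,0.06'
python3 - <<'E'
from h import *
c=read_camera("wrist");cv2.imwrite("pics/w5.png",c['color']);o=env.get_obs();print(np.round(o['qpos'],1),o['tool_pos'],o['tool_rot'])
E
```

```text
time_s: 9.33
tool_pos: [0.3552, -0.2804, 0.1519]
tool_rot: [-179.4, 0.0, 48.3]
force: [-0.9, -0.8, -0.8]
grip_width: 0.0802
grasp_force: 0.0
time_s: 10.0
tool_pos: [0.3591, -0.2843, 0.1591]
tool_rot: [179.9, 0.1, 89.8]
force: [-0.0, -0.1, 0.5]
grip_width: 0.06
grasp_force: 0.0
[ 50.6  -1.1 -15.3 114.9  -0.3  66.1  35.2] [ 0.35880609 -0.28433227  0.15876647] [1.79907219e+02 7.61406558e-02 8.97906092e+01]
```

View pics/w5.png

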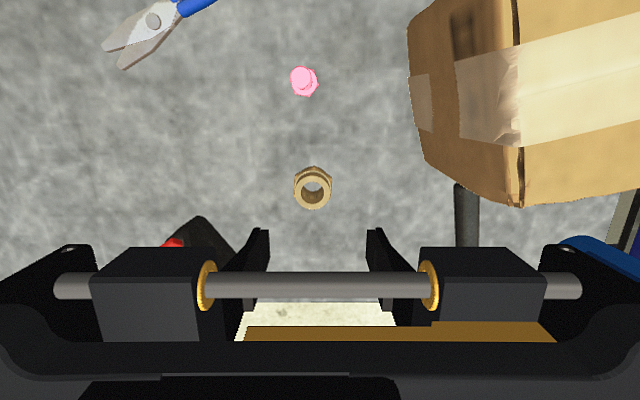

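The nipple ring's centre is at (313,193). The box edge near (510,205) needs a check.

```bash
python3 - <<'E'
from h import *
c=read_camera("wrist")
print(px2w(c,[(313,193),(520,206),(425,165),(408,70)],[.042,.15,.15,.15]).round(4),env.get_obs()['tool_pos'])
E
```

```text
[[ 0.3559 -0.2837  0.042 ]
 [ 0.4741 -0.2579  0.15  ]
 [ 0.4183 -0.234   0.15  ]
 [ 0.4047 -0.1866  0.15  ]] [ 0.35855023 -0.28435523  0.15845738]
```

```bash
python3 - <<'E'
from h import *
c=read_camera("top")
print(px2w(c,[(375,217),(424,207),(410,155),(364,168)],[.15]*4).round(3))
c=read_camera("wrist");print(px2w(c,[(520,206),(425,165),(408,70)],[.0]*3).round(3))
E
```

```text
[[ 0.427 -0.116  0.15 ]
 [ 0.452 -0.255  0.15 ]
 [ 0.605 -0.226  0.15 ]
 [ 0.568 -0.091  0.15 ]]
[[ 0.584 -0.313  0.   ]
 [ 0.474 -0.266  0.   ]
 [ 0.447 -0.172 -0.   ]]
```

At yaw 90 the gripper body would come close to the box corner at about (.455,-.255). I'll turn to yaw 30 for this pick.

In the tool's units: -0.0015 m / 0.8 = -0.0019, 57 degrees / 180 = 0.3167.

```bash
python3 -m handwheel '0,-0.0019,0,0.3167,0.06 | 0,-0.0019,0,0.3167,0.06 | 0,-0.0019,0,0.3167,0.06 | 0,-0.0019,0,0.3167,0.06 | 0,-0.0019,0,0.3167,0.06 | 0,-0.0019,0,0.3167,0.06 | 0,-0.0019,0,0.3167,0.06 | 0,-0.0019,0,0.3167,0.06'
python3 -m handwheel '0,0,0.025,0,0.06 | 0,0,0.0625,0,0.06 | 0,0,0.1,0,0.06 | 0,0,0.1188,0,0.06 | 0,0,0.125,0,0.06 | 0,0,0.125,0,0.06'
python3 - <<'E'
from h import *
c=read_camera("wrist");cv2.imwrite("pics/w6.png",c['color']);o=env.get_obs();print(np.round(o['qpos'],1),o['tool_pos'],o['tool_rot'])
E
```

```text
time_s: 10.87
tool_pos: [0.3562, -0.2844, 0.1575]
tool_rot: [180.0, 0.0, 32.5]
force: [0.5, -0.2, 0.2]
grip_width: 0.0601
grasp_force: 0.0
time_s: 11.37
tool_pos: [0.3555, -0.2837, 0.0564]
tool_rot: [-179.8, 0.0, 32.9]
force: [-0.4, -0.9, 0.2]
grip_width: 0.0598
grasp_force: 0.0
[ 50.8   6.  -16.1 120.8   2.1  53.5 -23.5] [ 0.35638523 -0.28440511  0.05761738] [-1.79981822e+02 -2.25435788e-03  3.29325170e+01]
```

View pics/w6.png

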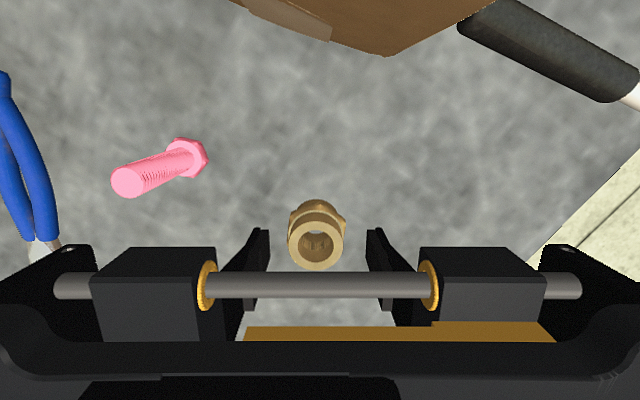

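The nipple ring is centred between the pads at (316,244).

```bash
python3 - <<'E'
from h import *
c=read_camera("wrist");o=env.get_obs();q=px2w(c,[(316,244)],[.042])[0]
from scipy.spatial.transform import Rotation as R
print(q,R.from_euler('xyz',o['tool_rot'],degrees=True).inv().apply(q-o['tool_pos']))
E
```

```text
[ 0.35709032 -0.2841635   0.042     ] [ 0.0004895  -0.00060071  0.01642353]
```

In the tool's units: 0.0115 m / 0.8 = 0.0144.

```bash
python3 -m handwheel '0,0,0.0144,0,0.06 | 0,0,0.0144,0,0.06 | 0,0,0.0144,0,0.02 | 0,0,0.0144,0,0.02 | 0,0,0.0144,0,0.02 | 0,0,0.0144,0,0.02 | 0,0,0.0144,0,0.02 | 0,0,0.0144,0,0.02' 25
python3 -m handwheel '0,0,0,0,0.02 | 0,0,0,0,0.02'
```

```text
time_s: 12.13
tool_pos: [0.3563, -0.2843, 0.0463]
tool_rot: [180.0, 0.0, 33.0]
force: [-1.7, 0.9, 3.9]
grip_width: 0.0327
grasp_force: 25.0
time_s: 12.3
tool_pos: [0.3563, -0.2843, 0.0462]
tool_rot: [-180.0, 0.0, 33.0]
force: [-1.2, 1.6, 4.2]
grip_width: 0.033
grasp_force: 25.0
```

In the tool's units: -0.25 m / 0.8 = -0.3125, -0.22 m / 0.8 = -0.275.

```bash
python3 -m handwheel '0,0,-0.025,0,0.02 | 0,0,-0.075,0,0.02 | 0,0,-0.125,0,0.02 | 0,0,-0.175,0,0.02 | 0,0,-0.225,0,0.02 | 0,0,-0.275,0,0.02 | 0,0,-0.3125,0,0.02 | 0,0,-0.3125,0,0.02'
python3 -m handwheel '0,0,0,-0.3167,0.02 | 0,0,0,-0.3167,0.02 | 0,0,0,-0.3167,0.02 | 0,0,0,-0.3167,0.02 | 0,0,0,-0.3167,0.02 | 0,0,0,-0.3167,0.02 | 0,0,0,-0.3167,0.02 | 0,0,0,-0.3167,0.02'
python3 -m handwheel '0.3375,0.1813,0,0,0.02 | 0.3375,0.1813,0,0,0.02 | 0.3375,0.1813,0,0,0.02 | 0.3375,0.1813,0,0,0.02 | 0.3375,0.1813,0,0,0.02 | 0.3375,0.1813,0,0,0.02 | 0.3375,0.1813,0,0,0.02 | 0.3375,0.1813,0,0,0.02'
python3 -m handwheel '0.2713,0.1375,0,0,0.02 | 0.2713,0.1375,0,0,0.02 | 0.2713,0.1375,0,0,0.02 | 0.2713,0.1375,0,0,0.02 | 0.2713,0.1375,0,0,0.02 | 0.2713,0.1375,0,0,0.02 | 0.2713,0.1375,0,0,0.02 | 0.2713,0.1375,0,0,0.02'
python3 -c "
from h import *
o=env.get_obs();print(o['tool_pos'],np.round(o['qpos'],1))"
```

```text
time_s: 12.97
tool_pos: [0.3588, -0.2863, 0.3027]
tool_rot: [179.3, -0.2, 33.0]
force: [0.1, -0.5, -0.9]
grip_width: 0.0329
grasp_force: 25.0
time_s: 13.63
tool_pos: [0.3559, -0.2843, 0.2947]
tool_rot: [-179.9, -0.0, 90.3]
force: [0.2, -0.4, -0.8]
grip_width: 0.0332
grasp_force: 25.0
time_s: 14.3
tool_pos: [0.5028, -0.0073, 0.2951]
tool_rot: [179.9, -0.2, 90.4]
force: [-0.8, 0.9, -1.9]
grip_width: 0.033
grasp_force: 25.0
time_s: 14.97
tool_pos: [0.6108, 0.2053, 0.2935]
tool_rot: [-179.8, -0.1, 90.3]
force: [-0.6, -0.9, -1.0]
grip_width: 0.0329
grasp_force: 25.0
[0.6107927  0.2053402  0.29348134] [ 10.6  21.6 -42.3  77.9  14.2  86.1 -30.4]
```

In the tool's units: 0.23 m / 0.8 = 0.2875, 0.22 m / 0.8 = 0.275.

```bash
python3 -m handwheel '-0.0025,0,0.05,0,0.02 | -0.0025,0,0.1,0,0.02 | -0.0025,0,0.15,0,0.02 | -0.0025,0,0.2,0,0.02 | -0.0025,0,0.2438,0,0.02 | -0.0025,0,0.275,0,0.02 | -0.0025,0,0.2875,0,0.02 | -0.0025,0,0.2875,0,0.02'
python3 -m handwheel '0,0,0,0,0.02 | 0,0,0.005,0,0.02 | 0,0,0.01,0,0.02 | 0,0,0.01,0,0.02'
```

```text
time_s: 15.63
tool_pos: [0.6096, 0.1976, 0.0628]
tool_rot: [-179.7, 0.2, 89.9]
force: [-0.4, 1.2, -1.5]
grip_width: 0.0332
grasp_force: 25.0
time_s: 15.97
tool_pos: [0.612, 0.2005, 0.0587]
tool_rot: [179.9, 0.0, 90.0]
force: [-0.0, -0.6, -1.0]
grip_width: 0.0331
grasp_force: 25.0
```

In the tool's units: 0.0045 m / 0.8 = 0.0056, 0.003 m / 0.8 = 0.0038.

```bash
python3 -m handwheel '0,0,0.0038,0,0.02 | 0,0,0.0056,0,0.02 | 0,0,0.0056,0,0.02 | 0,0,0.0056,0,0.02'
```

```text
time_s: 16.3
tool_pos: [0.6115, 0.2006, 0.0535]
tool_rot: [180.0, 0.0, 90.0]
force: [-0.7, 0.6, -1.4]
grip_width: 0.0328
grasp_force: 25.0
```

In the tool's units: -0.19 m / 0.8 = -0.2375, -0.16 m / 0.8 = -0.2.

```bash
python3 -m handwheel '0,0,0,0,0.055 | 0,0,0,0,0.055 | 0,0,0,0,0.055 | 0,0,-0.05,0,0.055 | 0,0,-0.1,0,0.055 | 0,0,-0.15,0,0.055 | 0,0,-0.2,0,0.055 | 0,0,-0.2375,0,0.055'
python3 -m handwheel '-0.3125,0.0563,0,0,0.055 | -0.3125,0.0563,0,0,0.055 | -0.3125,0.0563,0,0,0.055 | -0.3125,0.0563,0,0,0.055 | -0.3125,0.0563,0,0,0.055 | -0.3125,0.0563,0,0,0.055 | -0.3125,0.0563,0,0,0.055 | -0.3125,0.0563,0,0,0.055'
python3 - <<'E'
from h import *
c=read_camera("wrist");cv2.imwrite("pics/w7.png",c['color'][:300]);o=env.get_obs();print(np.round(o['qpos'],1),o['tool_pos'])
c=read_camera("top");a=cv2.resize(c['color'][135:225,230:320],None,fx=3,fy=3)
w=cv2.imread("pics/w7.png")[:270,80:600];cv2.imwrite("pics/w7.png",np.hstack([w,a]))
E
```

```text
time_s: 16.97
tool_pos: [0.6121, 0.2012, 0.2476]
tool_rot: [179.8, -0.1, 90.0]
force: [1.5, 1.2, -0.1]
grip_width: 0.0547
grasp_force: 0.0
time_s: 17.63
tool_pos: [0.6566, -0.0552, 0.2429]
tool_rot: [-180.0, 0.1, 89.5]
force: [-0.4, 0.6, -0.1]
grip_width: 0.0552
grasp_force: 0.0
[ 29.4  23.2 -36.6  80.5  13.8  80.8  -7.4] [ 0.65637406 -0.05127997  0.24318843]
```

View pics/w7.png

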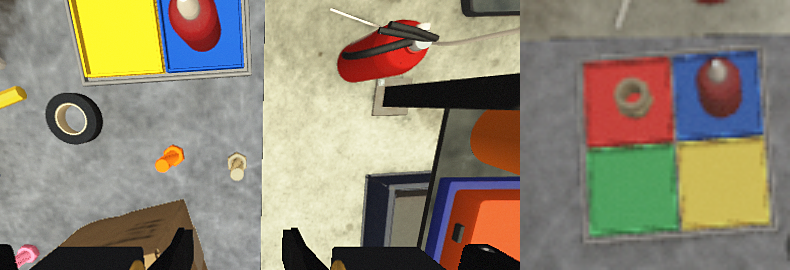

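Nipple and bottle stand in their trays. The bolt's thread top is at full-image (316,168). I'll also check how close the rear table is.

```bash
python3 - <<'E'
from h import *
c=read_camera("wrist");print(px2w(c,[(316,167),(318,161),(263,182)],[.07,.005,.07]).round(4))
print(px2w(c,[(465,95)]*4,[.1,0,-.3,-.6]).round(3),env.get_obs()['tool_pos'])
c=read_camera("top");print(px2w(c,[(310,14)]*3+[(310,108)]*2,[0,.1,.3,-.6,-.3]).round(3))
E
```

```text
[[ 0.6559 -0.035   0.07  ]
 [ 0.6583 -0.0408  0.005 ]
 [ 0.5954 -0.0523  0.07  ]]
[[ 0.796  0.04   0.1  ]
 [ 0.845  0.042  0.   ]
 [ 0.989  0.049 -0.3  ]
 [ 1.134  0.055 -0.6  ]] [ 0.65621998 -0.04743692  0.24360763]
[[ 1.197  0.053  0.   ]
 [ 1.119  0.053  0.1  ]
 [ 0.964  0.053  0.3  ]
 [ 1.105  0.063 -0.6  ]
 [ 0.965  0.061 -0.3  ]]
```

```bash
cat >> h.py <<'E'
def mask(n,x0,x1,y0,y1,s=50,hue=None):
    a=read_camera(n);b=cv2.cvtColor(a['color'],cv2.COLOR_BGR2HSV);m=((b[...,1]>s)&(b[...,2]>60))
    if hue:m&=(b[...,0]>=hue[0])&(b[...,0]<=hue[1])
    k=np.zeros(m.shape,np.uint8);k[y0:y1,x0:x1]=m[y0:y1,x0:x1]
    return a,cv2.connectedComponentsWithStats(k)
E
python3 -m handwheel '0,0,0,0,0.055 | 0,0,0,0,0.055'
python3 - <<'E'
from h import *
a,(n,l,st,ce)=mask("wrist",285,345,120,215)
for s in st[1:]:
    if s[4]>20: print(s)
m=(l>0).astype(int)[140:200:3,290:345];print("\n".join("".join(".#"[v] for v in r) for r in m))
c=a;print(env.get_obs()['tool_pos'])
E
```

```text
time_s: 18.0
tool_pos: [0.6563, -0.0476, 0.2437]
tool_rot: [180.0, -0.0, 90.1]
force: [0.6, 0.6, -0.0]
grip_width: 0.0549
grasp_force: 0.0
[308 158  19  29 407]
.....................................................#.
.....................................................#.
.....................................................#.
.......................................................
.......................................................
.......................................................
..........................###..........................
....................##############.....................
..................###################..................
..................##################...................
..................###################..................
..................##.################..................
.....................####.###.####.....................
.....................#.###########.....................
.....................###.#########.....................
......................#########........................
.......................................................
.......................................................
.......................................................
.......................................................
[ 0.65626413 -0.04803785  0.24358896]
```

```bash
python3 - <<'E'
from h import *
c=read_camera("wrist");print(c['fx'],px2w(c,[(317,179.5),(317.3,168)],[.07,.01]).round(4))
E
```

```text
289.2676607660788 [[ 0.657  -0.049   0.07  ]
 [ 0.6574 -0.0489  0.01  ]]
```

The rows are not in the units I measure in: shifts go in shares of 0.8 m and turns go in shares of 180 degrees. I convert before sending: 0.12 m / 0.8 = 0.15, 0.05 m / 0.8 = 0.0625, 20 degrees / 180 = 0.1111.

```bash
python3 -m handwheel '-0.0013,0.0013,0,0.1111,0.055 | -0.0013,0.0013,0.025,0.1111,0.055 | -0.0013,0.0013,0.0625,0.1111,0.055 | -0.0013,0.0013,0.1,0.1111,0.055 | -0.0013,0.0013,0.125,0.1111,0.055 | -0.0013,0.0013,0.15,0.1111,0.055 | -0.0013,0.0013,0.15,0.1111,0.055 | -0.0013,0.0013,0.15,0.1111,0.055'
python3 - <<'E'
from h import *
from scipy.spatial.transform import Rotation as R
a,(n,l,st,ce)=mask("wrist",250,400,120,285,60);i=1+st[1:,4].argmax();print(st[i],ce[i])
x,y,w,h,_=st[i]
m=l==i
for r in range(y,y+h,8):
    q=np.where(m[r])[0];print(r,q.min(),q.max())
print(env.get_obs()['tool_pos'],env.get_obs()['tool_rot'])
E
```

```text
time_s: 18.77
tool_pos: [0.6566, -0.0502, 0.1226]
tool_rot: [-179.9, 0.0, 70.0]
force: [0.2, 0.4, 0.9]
grip_width: 0.055
grasp_force: 0.0
[305 187  21  42 491] [315.48268839 202.22403259]
187 314 318
195 308 324
203 306 325
211 307 325
219 306 306
227 309 310
[ 0.65773032 -0.05019086  0.12420852] [ 1.79966903e+02 -1.70910123e-02  6.99941730e+01]
```

In the tool's units: 0.074 m / 0.8 = 0.0925, 0.065 m / 0.8 = 0.0813.

```bash
python3 -m handwheel '0.0013,0,0.025,0,0.055 | 0.0013,0,0.0563,0,0.055 | 0.0013,0,0.0813,0,0.055 | 0.0013,0,0.0925,0,0.055 | 0.0013,0,0.0925,0,0.055 | 0.0013,0,0.0925,0,0.055 | 0.0013,0,0.0925,0,0.005 | 0.0013,0,0.0925,0,0.005' 20
python3 -m handwheel '0,0,0,0,0.005 | 0,0,0,0,0.005 | 0,0,0,0,0.005 | 0,0,0,0,0.005 | 0,0,0,0,0.005 | 0,0,0,0,0.005 | 0,0,0,0,0.005'
```

```text
time_s: 19.48
tool_pos: [0.6591, -0.0495, 0.0515]
tool_rot: [179.8, -0.0, 70.0]
force: [-1.0, -0.2, 0.9]
grip_width: 0.0479
grasp_force: 0.0
time_s: 20.07
tool_pos: [0.6577, -0.0496, 0.0494]
tool_rot: [-180.0, 0.0, 70.0]
force: [0.6, 0.9, 0.7]
grip_width: 0.0149
grasp_force: 20.0
```

In the tool's units: -0.2 m / 0.8 = -0.25, -0.18 m / 0.8 = -0.225, -20 degrees / 180 = -0.1111.

```bash
python3 -m handwheel '0,0,-0.0375,0,0.005 | 0,0,-0.0875,0,0.005 | 0,0,-0.1375,0,0.005 | 0,0,-0.1875,0,0.005 | 0,0,-0.225,-0.0389,0.005 | 0,0,-0.25,-0.0778,0.005 | 0,0,-0.25,-0.1111,0.005 | 0,0,-0.25,-0.1111,0.005'
python3 -m handwheel '0.3113,-0.1788,0,0,0.005 | 0.3113,-0.1788,0,0,0.005 | 0.3113,-0.1788,0,0,0.005 | 0.3113,-0.1788,0,0,0.005 | 0.3113,-0.1788,0,0,0.005 | 0.3113,-0.1788,0,0,0.005 | 0.3113,-0.1788,0,0,0.005 | 0.3113,-0.1788,0,0,0.005'
python3 -m handwheel '0,0,0,0,0.005 | 0,0,0,0,0.005'
```

```text
time_s: 20.73
tool_pos: [0.6584, -0.0494, 0.2512]
tool_rot: [179.8, 0.0, 90.1]
force: [-0.8, -0.8, -1.2]
grip_width: 0.0156
grasp_force: 20.0
time_s: 21.4
tool_pos: [0.5088, 0.2087, 0.2491]
tool_rot: [-179.8, -0.2, 90.5]
force: [-0.0, 2.2, -1.2]
grip_width: 0.0156
grasp_force: 20.0
time_s: 21.57
tool_pos: [0.5146, 0.1987, 0.2485]
tool_rot: [-179.9, 0.1, 89.9]
force: [-0.1, -0.7, -0.9]
grip_width: 0.0152
grasp_force: 20.0
```

In the tool's units: 0.183 m / 0.8 = 0.2288, 0.175 m / 0.8 = 0.2188.

```bash
python3 -m handwheel '0,0,0.05,0,0.005 | 0,0,0.1,0,0.005 | 0,0,0.15,0,0.005 | 0,0,0.1938,0,0.005 | 0,0,0.2188,0,0.005 | 0,0,0.2288,0,0.005 | 0,0,0.2288,0,0.005 | 0,0,0.2288,0,0.005'
python3 -m handwheel '0,0,0.0038,0,0.005 | 0,0,0.0075,0,0.005 | 0,0,0.01,0,0.005 | 0,0,0.01,0,0.005 | 0,0,0.01,0,0.005'
```

```text
time_s: 22.23
tool_pos: [0.5157, 0.1988, 0.0668]
tool_rot: [180.0, -0.0, 89.8]
force: [-0.2, -0.2, -0.2]
grip_width: 0.0155
grasp_force: 20.0
time_s: 22.65
tool_pos: [0.515, 0.1995, 0.0587]
tool_rot: [180.0, 0.0, 90.0]
force: [0.3, 0.2, -0.8]
grip_width: 0.0153
grasp_force: 20.0
```

In the tool's units: 0.0015 m / 0.8 = 0.0019.

```bash
python3 -m handwheel '0,0,0.0019,0,0.005 | 0,0,0.0019,0,0.005 | 0,0,0.0019,0,0.005'
python3 -m handwheel '0,0,0,0,0.03 | 0,0,0,0,0.05 | 0,0,0,0,0.05 | 0,0,0,0,0.05 | 0,0,0,0,0.05'
python3 -m handwheel '0,0,-0.0375,0,0.05 | 0,0,-0.0875,0,0.05 | 0,0,-0.1375,0,0.05 | 0,0,-0.1875,0,0.05 | 0,0,-0.2375,0,0.05 | 0,0,-0.2375,0,0.085 | 0,0,-0.2375,0,0.085'
```

```text
time_s: 22.9
tool_pos: [0.5148, 0.1995, 0.0569]
tool_rot: [180.0, 0.0, 90.0]
force: [-0.4, 0.6, -1.6]
grip_width: 0.0154
grasp_force: 20.0
time_s: 23.32
tool_pos: [0.5149, 0.1995, 0.057]
tool_rot: [180.0, 0.0, 90.0]
force: [-0.2, -0.8, -1.5]
grip_width: 0.0409
grasp_force: 0.0
time_s: 23.9
tool_pos: [0.5162, 0.2003, 0.2497]
tool_rot: [179.7, -0.0, 90.0]
force: [-0.3, -0.9, -0.7]
grip_width: 0.0568
grasp_force: 0.0
```

In the tool's units: -0.159 m / 0.8 = -0.1988, 0.059 m / 0.8 = 0.0738, 57 degrees / 180 = 0.3167.

```bash
python3 -m handwheel '0.0738,-0.1988,0,0.3167,0.085 | 0.0738,-0.1988,0,0.3167,0.085 | 0.0738,-0.1988,0,0.3167,0.085 | 0.0738,-0.1988,0,0.3167,0.085 | 0.0738,-0.1988,0,0.3167,0.085 | 0.0738,-0.1988,0,0.3167,0.085 | 0.0738,-0.1988,0,0.3167,0.085 | 0.0738,-0.1988,0,0.3167,0.085'
python3 -m handwheel '0,0,0,0.1833,0.085 | 0,0,0,0.1833,0.085 | 0,0,0,0.1833,0.085 | 0,0,0,0.1833,0.085 | 0,0,0,0.1833,0.085 | 0,0,0,0.1833,0.085 | 0,0,0,0.1833,0.085'
python3 - <<'E'
from h import *
c=read_camera("wrist");o=env.get_obs();print(np.round(o['qpos'],1),o['tool_pos'],o['tool_rot'])
t=read_camera("top");a=cv2.resize(t['color'][150:220,240:320],None,fx=3.5,fy=3.5)
w=c['color'][:245,:];cv2.imwrite("pics/w8.png",np.hstack([w[:,130:560],a[:245]]))
E
```

```text
time_s: 24.57
tool_pos: [0.3549, 0.258, 0.2455]
tool_rot: [180.0, 0.1, 32.6]
force: [0.3, -1.3, -0.4]
grip_width: 0.0846
grasp_force: 0.0
time_s: 25.15
tool_pos: [0.3554, 0.258, 0.2459]
tool_rot: [180.0, 0.1, 0.1]
force: [0.2, 0.2, 0.0]
grip_width: 0.0848
grasp_force: 0.0
[  24.4  -10.7  -56.3  108.9   -9.1   77.4 -119.3] [0.35547574 0.25812361 0.24606429] [1.79968819e+02 8.00228107e-02 8.06942710e-02]
```

View pics/w8.png

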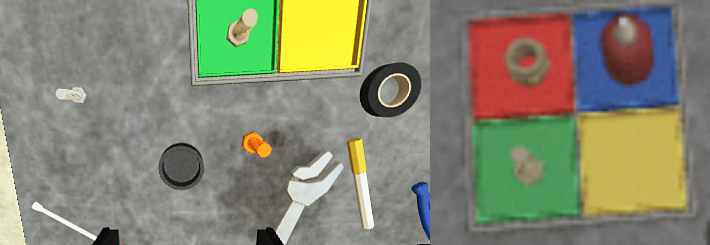

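The bottle, nipple and bolt all stand in their trays. The cap's centre is at full-image (311.5,167), clear of the orange bolt.

```bash
python3 - <<'E'
from h import *
c=read_camera("wrist");o=env.get_obs();print(px2w(c,[(311.5,168),(311.5,143),(395,150),(383,143)],[.03,.015,.06,.005]).round(4),o['tool_pos'])
g=cv2.cvtColor(c['color'],cv2.COLOR_BGR2GRAY)[130:205,275:350]
m=(cv2.GaussianBlur(g,(5,5),0)<60).astype(np.uint8);n,l,s,ce=cv2.connectedComponentsWithStats(m);i=1+s[1:,4].argmax();print(s[i]+[275,130,0,0,0],ce[i]+[275,130])
E
```

```text
[[0.3599 0.2653 0.03  ]
 [0.3895 0.2654 0.015 ]
 [0.3877 0.1689 0.06  ]
 [0.3882 0.1708 0.005 ]] [0.35558818 0.25838919 0.24642189]
[293 165  38  22 204] [311.22058824 179.31372549]
```

In the tool's units: 0.15 m / 0.8 = 0.1875, 0.003 m / 0.8 = 0.0038.

```bash
python3 -m handwheel '0.0038,-0.0075,0.0375,0,0.086 | 0.0038,-0.0075,0.0875,0,0.086 | 0.0038,-0.0075,0.125,0,0.086 | 0.0038,-0.0075,0.1625,0,0.086 | 0.0038,-0.0075,0.1875,0,0.086 | 0.0038,-0.0075,0.1875,0,0.086 | 0.0038,-0.0075,0.1875,0,0.086 | 0.0038,-0.0075,0.1875,0,0.086'
python3 - <<'E'
from h import *
c=read_camera("wrist");cv2.imwrite("pics/w9.png",c['color']);o=env.get_obs();print(o['tool_pos'],o['force'])
E
```

```text
time_s: 25.97
tool_pos: [0.3595, 0.2653, 0.098]
tool_rot: [-179.9, -0.1, 0.0]
force: [-0.7, -0.5, 0.0]
grip_width: 0.086
grasp_force: 0.0
[0.35996228 0.26531951 0.09841113] [ 0.7823234  -0.17221542  0.47029021]
```

View pics/w9.png

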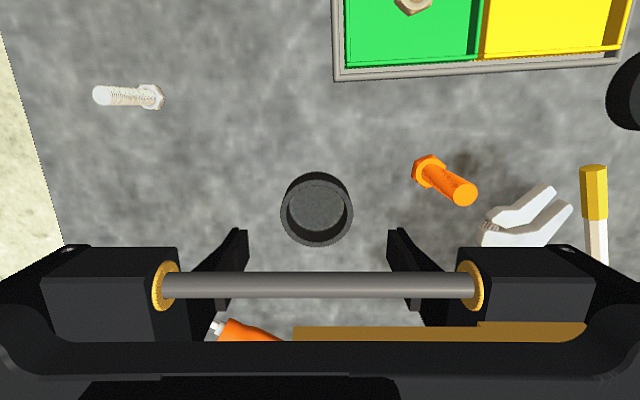

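The cap's top rim spans columns 280 to 353 with its centre at about (316.5,211), between the fingers.

```bash
python3 - <<'E'
from h import *
c=read_camera("wrist");o=env.get_obs();print(px2w(c,[(316.5,211),(316.5,247),(280,211),(353,211)],[.03]*4).round(4),o['tool_pos'])
E
```

```text
[[0.3628 0.2656 0.03  ]
 [0.3312 0.2656 0.03  ]
 [0.3629 0.2944 0.03  ]
 [0.3628 0.2367 0.03  ]] [0.3600891  0.26524604 0.09849389]
```

In the tool's units: 0.0645 m / 0.8 = 0.0806, 0.0015 m / 0.8 = 0.0019.

```bash
python3 -m handwheel '0.0019,0,0.0375,0,0.086 | 0.0019,0,0.0688,0,0.086 | 0.0019,0,0.0806,0,0.086 | 0.0019,0,0.0806,0,0.086 | 0.0019,0,0.0806,0,0.086 | 0.0019,0,0.0806,0,0.086 | 0.0019,0,0.0806,0,0.04 | 0.0019,0,0.0806,0,0.04' 20
python3 -m handwheel '0,0,0,0,0.04 | 0,0,0,0,0.04 | 0,0,0,0,0.04 | 0,0,0,0,0.04 | 0,0,0,0,0.04 | 0,0,0,0,0.04'
```

```text
time_s: 26.73
tool_pos: [0.3614, 0.2649, 0.0335]
tool_rot: [-180.0, -0.1, -0.1]
force: [-0.3, -0.2, -0.2]
grip_width: 0.0788
grasp_force: 0.0
time_s: 27.23
tool_pos: [0.3605, 0.2648, 0.0326]
tool_rot: [-180.0, -0.0, -0.0]
force: [-0.6, 0.3, 2.7]
grip_width: 0.0566
grasp_force: 20.0
```

In the tool's units: -0.17 m / 0.8 = -0.2125, -0.15 m / 0.8 = -0.1875.

```bash
python3 -m handwheel '0,0,-0.0375,0,0.04 | 0,0,-0.0875,0,0.04 | 0,0,-0.1375,0,0.04 | 0,0,-0.1875,0,0.04 | 0,0,-0.2125,0,0.04 | 0,0,-0.2125,0,0.04'
python3 -m handwheel '0.1975,0.2025,0,0,0.04 | 0.1975,0.2025,0,0,0.04 | 0.1975,0.2025,0,0,0.04 | 0.1975,0.2025,0,0,0.04 | 0.1975,0.2025,0,0,0.04 | 0.1975,0.2025,0,0,0.04 | 0.1975,0.2025,0,0,0.04 | 0.1975,0.2025,0,0,0.04'
python3 -m handwheel '0,0,0,0,0.04 | 0,0,0,0,0.04'
```

```text
time_s: 27.73
tool_pos: [0.3627, 0.2657, 0.2065]
tool_rot: [-180.0, -0.5, -0.1]
force: [0.1, 0.5, -3.5]
grip_width: 0.057
grasp_force: 20.0
time_s: 28.4
tool_pos: [0.5174, 0.1016, 0.1999]
tool_rot: [-179.9, 0.3, -0.1]
force: [-1.4, 0.8, -1.4]
grip_width: 0.057
grasp_force: 20.0
time_s: 28.57
tool_pos: [0.5168, 0.1041, 0.2016]
tool_rot: [180.0, 0.1, 0.1]
force: [-0.2, -0.0, -1.4]
grip_width: 0.0567
grasp_force: 20.0
```

In the tool's units: 0.15 m / 0.8 = 0.1875, 0.147 m / 0.8 = 0.1838.

```bash
python3 -m handwheel '0.0013,0.0013,0.0375,0,0.04 | 0.0013,0.0013,0.0875,0,0.04 | 0.0013,0.0013,0.1375,0,0.04 | 0.0013,0.0013,0.1688,0,0.04 | 0.0013,0.0013,0.1838,0,0.04 | 0.0013,0.0013,0.1875,0,0.04 | 0.0013,0.0013,0.1875,0,0.04 | 0.0013,0.0013,0.1875,0,0.04'
python3 -m handwheel '0,0,0.005,0,0.04 | 0,0,0.01,0,0.04 | 0,0,0.0125,0,0.04 | 0,0,0.0125,0,0.04 | 0,0,0.0125,0,0.04'
```

```text
time_s: 29.23
tool_pos: [0.5206, 0.1023, 0.0542]
tool_rot: [-180.0, -0.2, 0.0]
force: [0.2, 0.4, -2.2]
grip_width: 0.0567
grasp_force: 20.0
time_s: 29.65
tool_pos: [0.5193, 0.1014, 0.0425]
tool_rot: [180.0, -0.0, -0.0]
force: [0.1, 0.2, -1.9]
grip_width: 0.0565
grasp_force: 20.0
```

In the tool's units: 0.002 m / 0.8 = 0.0025.

```bash
python3 -m handwheel '0,0,0.0025,0,0.04 | 0,0,0.0025,0,0.04 | 0,0,0.0025,0,0.04'
python3 -m handwheel '0,0,0,0,0.07 | 0,0,0,0,0.07 | 0,0,0,0,0.07 | 0,0,0,0,0.07 | 0,0,0,0,0.07'
python3 -m handwheel '0,0,-0.0375,0,0.07 | 0,0,-0.0875,0,0.07 | 0,0,-0.1375,0,0.07 | 0,0,-0.1875,0,0.07 | 0,0,-0.2375,0,0.07 | -0.0375,0,-0.25,0,0.07 | -0.075,0,-0.25,0,0.07 | -0.075,0,-0.25,0,0.07'
python3 - <<'E'
from h import *
t=read_camera("top");s=read_camera("scene");w=read_camera("wrist")
cv2.imwrite("pics/f.png",np.hstack([cv2.resize(t['color'][145:225,245:320],None,fx=3.5,fy=3.5),cv2.resize(s['color'][185:265,200:340],None,fx=3.5,fy=3.5)]))
E
```

```text
time_s: 29.9
tool_pos: [0.5192, 0.1014, 0.0403]
tool_rot: [180.0, 0.0, -0.0]
force: [-0.8, -0.4, -2.1]
grip_width: 0.0567
grasp_force: 20.0
time_s: 30.32
tool_pos: [0.5195, 0.1015, 0.0406]
tool_rot: [180.0, -0.0, -0.0]
force: [0.2, -0.3, -0.4]
grip_width: 0.0694
grasp_force: 0.0
time_s: 30.98
tool_pos: [0.4556, 0.1027, 0.2417]
tool_rot: [179.6, -0.1, 0.1]
force: [0.4, 0.9, -0.5]
grip_width: 0.0699
grasp_force: 0.0
```

My 14 views are used up, so I'll check the last placing with image code instead.

```bash
python3 - <<'E'
from h import *
t=read_camera("top");b=cv2.cvtColor(t['color'],cv2.COLOR_BGR2HSV)
k=np.zeros(b.shape[:2],np.uint8);k[150:215,250:318]=(b[150:215,250:318,2]<75)&(b[150:215,250:318,1]<110)
n,l,s,c=cv2.connectedComponentsWithStats(cv2.morphologyEx(k,cv2.MORPH_CLOSE,np.ones((3,3))))
for i in range(1,n):
    if s[i,4]>40:print(s[i],c[i],px2w(t,[c[i]],[.03]).round(3))
for name,p,q in(("silver",(205,220),0),("tape",(329,217),0)):
    a=cv2.imread("pics/top0.png")[p[1]-14:p[1]+14,p[0]-14:p[0]+14];d=t['color'][p[1]-14:p[1]+14,p[0]-14:p[0]+14]
    print(name,np.abs(a.astype(int)-d).mean())
E
```

```text
[252 176  25  39 490] [262.0122449  198.71836735] [[0.51  0.214 0.03 ]]
silver 3.2789115646258504
tape 15.191326530612244
```

The gripper blocks the top view, so I'll move it clear.

In the tool's units: 0.33 m / 0.8 = 0.4125, -0.05 m / 0.8 = -0.0625.

```bash
python3 -m handwheel '0,0.4125,-0.0625,0,0.07 | 0,0.4125,-0.0625,0,0.07 | 0,0.4125,-0.0625,0,0.07 | 0,0.4125,-0.0625,0,0.07 | 0,0.4125,-0.0625,0,0.07 | 0,0.4125,-0.0625,0,0.07 | 0,0.4125,-0.0625,0,0.07 | 0,0.4125,-0.0625,0,0.07'
python3 -m handwheel '0,0.125,0,0,0.07 | 0,0.125,0,0,0.07 | 0,0.125,0,0,0.07 | 0,0.125,0,0,0.07'
python3 - <<'E'
from h import *
t=read_camera("top");b=cv2.cvtColor(t['color'],cv2.COLOR_BGR2HSV)
k=np.zeros(b.shape[:2],np.uint8);k[150:215,250:315]=(b[150:215,250:315,2]<85)
n,l,s,c=cv2.connectedComponentsWithStats(cv2.morphologyEx(k,cv2.MORPH_CLOSE,np.ones((3,3))))
for i in range(1,n):
    if s[i,4]>40:print(s[i],c[i],px2w(t,[c[i]],[.03]).round(3))
for name,p in(("silver",(205,220)),("tape",(329,217)),("cap old",(246,248)),("orange",(342,178)),("orange2",(277,238))):
    a=cv2.imread("pics/top0.png")[p[1]-14:p[1]+14,p[0]-14:p[0]+14];d=t['color'][p[1]-14:p[1]+14,p[0]-14:p[0]+14]
    print(name,np.abs(a.astype(int)-d).mean())
h=b[...,0]
for r in range(152,214,3):print("".join("RYGBk."[0 if (h[r,x]<12 or h[r,x]>168) else 1 if h[r,x]<35 else 2 if h[r,x]<90 else 3] if b[r,x,1]>110 else ('k' if b[r,x,2]<85 else '.') for x in range(248,318)))
E
```

```text
time_s: 31.85
tool_pos: [0.4593, -0.2307, 0.2892]
tool_rot: [-179.9, 0.1, -0.0]
force: [1.2, 0.2, 0.2]
grip_width: 0.07
grasp_force: 0.0
time_s: 32.18
tool_pos: [0.4574, -0.3345, 0.2873]
tool_rot: [-179.8, 0.2, -0.5]
force: [-1.7, 1.0, -0.1]
grip_width: 0.0698
grasp_force: 0.0
[291 188  17  18 251] [298.82071713 196.21513944] [[0.516 0.099 0.03 ]]
silver 9.678996598639456
tape 8.715561224489797
cap old 24.675595238095237
orange 9.634778911564625
orange2 9.092261904761905
....................................................BBBBBBBBB.........
.......RRRRRRRRRRRRRRRRRRRRRRRRR.BBBBBBBBBBB.R...RRB.BBBBBBBB.........
...RRRRRRRRRRRRRRRRRRRRRRRRRRRRR.BBBBBBBB.RR........RRRBBBBBB.........
...RRRRRRRRRRRRRR....RRRRRRRRRRR..BBBBBB.RRRR......RRRR.BBBBBB........
...RRRRRRRRRRR..........RRRRRRRR.BBBBBBBBkRRRRRRRRRRRRR.BBBBBB........
...RRRRRRRRRRR...RRRRR....RRRRRRR.BBBBBBBBkRRRRRRRRRRRR.BBBBBB........
...RRRRRRRRRRRR..........RRRRRRRR.BBBBBBBB.kRRRRRRRRRRRBBBBBBB........
....RRRRRRRRRRRRRR.....RRRRRRRRRR.BBBBBBBBBBB.kRRRRkBBBBBBBBBB........
....RRRRRRRRRRRRRRRRRRRRRRRRRRRRR.BBBBBBBBBBBBBBBBBBBBBB
[... 166 characters left out ...]
GGGGGGGGGGGGGGGGGGGGGGGG.YYYYYYYYYYYYYYYYYYYYYYYYYYYYYY......
.....GGGGGGGGGGGGGGGGGGGGGGGGGGGG..YYYYYYYYYYY.kkkkkkkk.YYYYYYYY......
.....GGGGGGGGGGG...GGGGGGGGGGGGGGG.YYYYYYYY.kkk........kkk.YYYYY......
.....GGGGGGGGGG.......GGGGGGGGGGGG.YYYYYYY.kk.k...kk.kk...kkYYYY......
.....GGGGGGGGGGG.........GGGGGGGGG.YYYYYYY.kkk...k.k.kkk...kYYYYY.....
......GGGGGGGGGG.........GGGGGGGGG.YYYYYYYY.k..kk.kk.k....kYYYYY......
.....GGGGGGGGGGGGGG..GGGGGGGGGGGGG.YYYYYYYYYYkkkkk..k.kkkYYYYYYYY.....
......GGGGGGGGGGGGGGGGGGGGGGGGGGGG..YYYYYYYYYYYYYYYYYYYYYYYYYYYYY.....
......GGGGGGGGGGGGGGGGGGGGGGGGGGGG..YYYYYYYYYYYYYYYYYYYYYYYYYYYYY.....
......GGGGGGGGGGGGGGG.G...............................................
```

```bash
python3 -m handwheel '0,0,0,0,0.07 | 0,0,0,0,0.07 | 0,0,0,0,0.07'; python3 -c "
from cell import env
print(env.sign_off())"
```

```text
time_s: 32.48
tool_pos: [0.4599, -0.3263, 0.2903]
tool_rot: [-180.0, 0.0, 0.1]
force: [0.4, 0.2, 0.8]
grip_width: 0.0699
grasp_force: 0.0
the job is handed in; nothing more can be done
None
```

The job is handed in at about 32 s: sealant in blue, nipple in red, yellow bolt in green and iron cap in yellow, the first three seen standing in pictures, the cap checked only by image code (centred in yellow); I never reached for the silver bolt or tape, and code showed no sign they had moved.

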